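Free the lamp turntable: screen down, index plunger held back

TASK

On the lamp-polishing stand, lower the clear splash screen all the way down, then pull the turntable's sprung index plunger straight back to its stop by its knob and keep it there, with its pin clear of the hole in the turntable's rim: the program finishes while the gripper is still holding the plunger back. Leave the lamp on the turntable, the spray bottle, the jar and the polishing pad where they are.

Things in the scene. Friction and masses are not known exactly. Their poses are not given: they have to be found in the camera images.
- stand: polishing stand fixed to the worktop: black tub, its x from -25 to 335 mm, y from -215 to 215 mm. Origin: on the worktop, mid screen plane; x points away from the operator, square to the screen; y left along it; z up. Front apron 120 mm high (x -25 to -13), other walls 60 mm. Two guide posts 250 mm high at x 0, y -200 and +200 mm (28 mm deep, 22 mm wide)
- bracket (a point): centre of the top face of the grey bracket that carries the plunger, at x 71, y -60, z 210 mm in the stand's frame; the bracket is 18 mm deep (x), 36 mm wide (y), with a brass lip 5 mm farther towards the knob
- turntable (a point): centre of the top of the level round turntable, radius 85 mm, at x 190, y -60, z 205 mm in the stand's frame. It does not turn during the job. A row of index holes runs round its rim; the plunger's pin sits in the one facing the screen
- screen (a joint): height of the clear splash screen above fully down, m: 0 down on its stop, 0.13 fully up; starts 0.09 to 0.125. 372 mm wide, 12 mm thick, in the stand's plane x = 0; its upper edge is at z 135 mm + joint. Friction of about 8 N keeps it at any height (weight 4 N: 4 N pushes it down, 12 N lifts it). Raised, it is in the way of a hand pulling the plunger
- screen_grip: the screen's grip: dark steel block standing on the screen's upper rail, 16 mm thick (x), 44 mm wide (y), 36 mm high. Origin: its centre, at x 0, y +70, z 152 mm + screen in the stand's frame; its axes are those of the stand. It can be pinched across either width or pushed from above
- plunger (a joint): how far the index plunger is pulled back, m: 0 at rest with its pin 12 mm deep in the hole, 0.025 at its rear stop. It slides level along the stand's -x. A spring pulls it forward with 6.4 N at rest, rising to 10.4 N at the stop; let go, it snaps back in
- knob: the plunger's knob: plain grey cylinder, 26 mm diameter, 20 mm long, axis level along the stand's x. Origin: its centre, at x 30 mm - plunger, y -60, z 190 mm in the stand's frame; axes as the stand's (pull along -x). Behind it (+x) a steel neck of 12 mm diameter runs 17 mm to the brass lip when at rest
- pin_tip (a point): the tip of the plunger's 9 mm pin, 87 mm along +x from the knob's centre
- seat_hole (a point): centre of the mouth of the index hole in the turntable's rim, at x 105, y -60, z 190 mm in the stand's frame; the pin is clear when its tip is on the -x side of it
- lamp: loose round chromed driving lamp, 84 mm diameter, 30 mm high, lying on the turntable's middle; origin: centre of its underside. To be left alone
- spray_bottle: loose white bottle with black cap, 70 mm diameter, 190 mm high, standing on the worktop to the right of the stand (its -y side); origin: centre of its underside. To be left alone
- jar: loose jar, 76 mm diameter, 75 mm high, on the worktop to the left of the stand (its +y side); origin: centre of its underside. To be left alone
- pad: loose round orange polishing pad, 130 mm diameter, 34 mm high, lying on the tub's floor (z 12 mm) behind the screen, on the left, before a fixed yellow sponge block; origin: centre of its underside. To be left alone

How it is judged (in metres and radians):
On the way, in this order (a step that is already met when the one before it is completed fails the run):
1. the splash screen is all the way down (within 8 mm) while the plunger is still in its hole (value of joint each of screen, plunger below 0.008 m), for 0.2 s.
2. the plunger is held back at its stop (within 4 mm) by the fingers (value of joint plunger above 0.021 m and contact force between the fingers and knob above 2 N), for 0.3 s.
At the end, for the whole second after the job is handed in: The fingers hold the knob (contact force over 2 N) with the plunger still and pulled back at least 21 of its 25 mm, so that the pin tip is more than 6 mm outside its hole; the screen is down to within 10 mm, and the lamp is still on the turntable (all of step 2 and x of pin_tip in the frame of seat_hole below -0.006 m and value of joint screen below 0.01 m and velocity of joint plunger below 0.02 m/s and z of lamp in the frame of stand above 0.2 m); the arm keeps its last pose, push and grip.
It fails at once if the lamp is shifted more than 20 mm (distance of lamp from where it was at the start of the episode above 0.02 m).
It fails at once if the spray bottle, the jar or the pad is shifted more than 30 mm (distance of any of spray_bottle, jar, pad from where it was at the start of the episode above 0.03 m).
It fails at once if the plunger is pulled while the screen is still up (value of joint plunger above 0.012 m and value of joint screen above 0.03 m).
It also fails if it takes over 48 s, if anything falls off the work surface, if the arm or the gripper's body presses on something with over 40 N, if the wrist force passes 120 N, or if a joint passes its speed limit or range.

ROBOT

A 6-joint arm with a two-finger parallel gripper is mounted at the origin on the work surface. World frame = base frame: x ahead of the robot, y to its left, z up, the work surface at z = 0. Lengths are in m, angles in degrees, forces in N, time in s.
With the tool pointing down it reaches from about 0.3 to 0.75 m from the base axis. Payload 8.5 kg.
Tool frame: the origin (TCP) lies midway between the tips of the shut fingers; the grasp point (between the pads) lies 19 mm behind it (env.tcp_to_grasp is the z of the grasp point in the tool frame, in m); z points along the fingers, y is the line along which they close (so a half turn about z gives the same grasp; the last joint's range is limited). The gripper opens to 85 mm and grips with 20 to 120 N. Pads are 22 mm wide; open, the fingers measure 114 mm over their backs; the gripper's body (76 mm by 85 mm) begins 54 mm behind the grasp point. The pads swing forward as they close: fully open they stand 13 mm farther back than shut.
Start: joints at [-86.534, 21.807, 74.336, -0, 83.858, -12.336], TCP at [0.15, -0.529, 0.231] pointing down, gripper open.
Joint ranges: [-178.18, 178.18], [-50.72, 133.34], [12.68, 142.11], [-81.47, 261.47], [9.98, 163.14], [-165.26, 165.26]. Speed limits (degrees/s): [136.94, 136.94, 180, 180, 180, 180].

INTERFACE

Orientations are given as a 3x3 rotation matrix whose columns are the frame's x, y, z axes.
In Python, from rig import env, imaging, job, models gives the robot as it stands. The module is installed in compiled form; this text tells all that it offers.
- The arm moves only by the tool jog_arm, never from a script. Its argument "plan" is text: rows parted by semicolons, each of 7 numbers parted by spaces: the turn, a rotation vector about the tool's x, y, z in degrees, then the shift along the tool's x, y, z in cm, then the closure in counts, from 0 (fully open) to 255 (shut). In form: rx ry rz x y z claw; .... A call has 1 to 10 rows; each row shifts and turns the commanded pose from where the row before left it, along the tool's axes as they then stand; what a row does not reach is not made up. A row lasts 1/12 s, in which the tool goes at most 41.7 mm and 7.16 degrees, less where a joint would pass 70% of its speed; a pose out of reach is approached as far as the arm can. A call with a gripper value outside its range is refused whole. The fingers move at their own pace and stop on an object; "grip_force" is the grip in N (left out, the last holds). Time passes only in rows, so rows that do not move let the fingers close. It gives the time, the measured TCP pose, the force, the opening and the grip force at its end, in the units of the state.
- env.observe(): the state, without advancing time (a new reading comes with each control period).
- imaging.get_image(name): name is "side" or "top"; returns a dict with "pixels" (420x560x3 uint8, red, green, blue), "depth" (420x560 float32, m along the optical axis (not along the pixel's ray), 0 where there is no reading), "fov_y" (degrees; the focal length in pixels is half the picture's height over the tangent of half this angle, whatever the lens; pixels are square), "cx", "cy" (the principal point, pixels), "distortion" ([k1, k2, p1, p2, k3] as OpenCV has them; the pictures are not rectified), "world_from_camera" (4x4, takes a point from camera to world coordinates). Camera axes: x right, y down, z forward; pixel columns grow to the right and rows downward; lengths in m; the calibration is good to about 2 mm. A picture is of the moment at which its call begins.
- job.close_job(): hands the job in; it is judged then, once.
Trained networks look in the newest picture that a camera, given by its name, has taken for a name from the list of things; names that differ only in an ending like _2 or _b are one class to them, and where a whole thing is asked for, a point or a joint stands for the part that bears it (a point fixed in the world has none). Each returns a list of dicts, best first, with "confidence" (0 to 1); they miss things now and then, are a little off and sometimes report something else, mostly with a low value. They report only what shows in the picture. A call takes as long as a camera call.
- models.outline_of(camera, query): "region" (420x560 bool, what is visible of it) and "bbox" ([centre column, centre row, width, height] in pixels, round what is visible of it).
- models.tip_of(camera, query): "at" ([column, row] in pixels: a listed point, or the origin of a listed thing).
The state is a dict: "time_s": time; "q": joint angles; "qvel": joint speeds; "joint_efforts": joint torques, N m; "position": TCP position; "tool_rot": TCP orientation; "ft_force": force on the tool from outside, world axes, zero at the start; "wrist_torque": the same for the moment, N m; "grip_width": finger opening in m; "gripper_force": force on a finger pad.
Only numpy, scipy, OpenCV 4.12 (cv2) and the standard library are available. Lean on these libraries where they do the work, as an engineer would, in place of code of your own. Each camera call takes 0.05 s, during which the arm holds its last target. There are 200 camera calls.

## Working session

There is one attempt and no reset: what is moved stays moved. The work goes in short steps, Python scripts to look and compute and a tool call to move; the robot and the scene stay as the last step left them, time stands still between calls to the robot, and variables do not carry over. Pictures are saved under pics/ and viewed, at most 10 in all, crops included, and the job is handed in when it is done.

Besides the shell and the picture viewer there is one more tool, called after "Emit:" as a command line: name --argument value ..., lists and objects as JSON in quotes. jog_arm: Moves the arm, as the interface text tells. Its arguments: {"type":"object","properties":{"plan":{"type":"string"},"grip_force":{"type":"number"}},"required":["plan"]}

```bash
mkdir -p pics
cat > h.py <<'E'
import numpy as np, cv2
from rig import env, imaging, job, models
def K(im):
    f=210/np.tan(np.radians(im["fov_y"]/2)); return np.array([[f,0,im["cx"]],[0,f,im["cy"]],[0,0,1]])
def ray(im,uv):
    p=cv2.undistortPoints(np.array([[uv]],float),K(im),np.array(im["distortion"],float))[0,0]
    return np.array([p[0],p[1],1.])
def world(im,uv,d=None):
    if d is None: d=im["depth"][int(round(uv[1])),int(round(uv[0]))]
    T=np.array(im["world_from_camera"]); return T[:3,:3]@(ray(im,uv)*d)+T[:3,3]
def at_z(im,uv,z):
    T=np.array(im["world_from_camera"]); r=T[:3,:3]@ray(im,uv); return T[:3,3]+r*(z-T[2,3])/r[2]
def proj(im,P):
    T=np.linalg.inv(np.array(im["world_from_camera"])); 
    return cv2.projectPoints(np.atleast_2d(P).astype(float),cv2.Rodrigues(T[:3,:3])[0],T[:3,3],K(im),np.array(im["distortion"],float))[0][:,0]
E
python3 - <<'E'
from h import *
np.set_printoptions(precision=4,suppress=True)
o=env.observe(); print(o["time_s"],o["position"],o["tool_rot"],o["grip_width"],env.tcp_to_grasp)
for c in("side","top"):
    im=imaging.get_image(c); cv2.imwrite(f"pics/{c}0.png",im["pixels"][:,:,::-1])
    print(c,im["fov_y"],np.array(im["world_from_camera"]))
    for q in("bracket","turntable","screen_grip","knob","seat_hole","lamp","spray_bottle","jar","pad","stand"):
        for r in models.tip_of(c,q)[:2]:
            print(q,np.round(r["confidence"],2),np.round(r["at"],1),world(im,r["at"]))
E
```

```text
0.0 [ 0.1497 -0.5289  0.2307] [[ 0.9622  0.2723 -0.0001]
 [ 0.2723 -0.9622  0.0015]
 [ 0.0003 -0.0014 -1.    ]] 0.08510512545464954 -0.0187
side 56.10937506687041 [[-0.7867 -0.3327  0.52   -0.0005]
 [-0.6173  0.4266 -0.661   0.8318]
 [-0.0019 -0.841  -0.541   0.7953]
 [ 0.      0.      0.      1.    ]]
bracket 0.69 [295.6 203.2] [0.5687 0.0594 0.211 ]
screen_grip 0.97 [286.3 217.3] [0.4844 0.2105 0.2756]
screen_grip 0.51 [225.8 338.3] [0.4982 0.4264 0.0382]
seat_hole 0.93 [284.6 206.7] [0.6009 0.0692 0.1918]
lamp 0.83 [261.8 191. ] [0.6675 0.0913 0.2307]
spray_bottle 0.24 [265.7 190.5] [0.6627 0.0795 0.2288]
jar 0.77 [225.1 338.3] [0.4973 0.4292 0.0415]
pad 0.78 [246.  283.6] [0.5093 0.3361 0.14  ]
stand 0.66 [300.2 280. ] [0.4691 0.1679 0.053 ]
top 45.83451318250118 [[-0.0092 -0.9855  0.1693  0.416 ]
 [-0.9999  0.0108  0.0084  0.0094]
 [-0.0101 -0.1692 -0.9855  1.4053]
 [ 0.      0.      0.      1.    ]]
bracket 0.69 [259.6 227.2] [0.5799 0.0671 0.1893]
turntable 0.93 [262.3 185.5] [0.6751 0.0581 0.2349]
screen_grip 0.74 [203.8 256.7] [0.5007 0.1893 0.2858]
knob 0.54 [262.6 247.5] [0.5285 0.0594 0.2005]
seat_hole 0.34 [201.7 258.7] [0.4965 0.1948 0.2813]
lamp 0.58 [261.3 179.4] [0.6906 0.0606 0.2337]
spray_bottle 0.88 [345.5 229.7] [ 0.578  -0.1516  0.1374]
jar 0.76 [140.3 254.6] [0.5234 0.3993 0.0701]
pad 0.8 [201.6 229.5] [0.5947 0.2355 0.0429]
stand 0.6 [242.3 266.2] [0.4942 0.1246 0.0096]
stand 0.38 [345.2 230. ] [ 0.5776 -0.1513  0.1339]
```

View pics/side0.png

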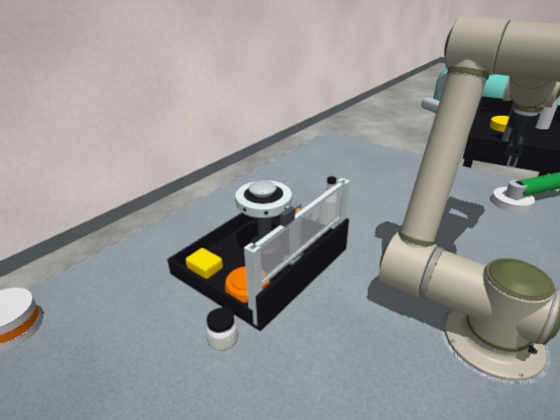

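View pics/top0.png

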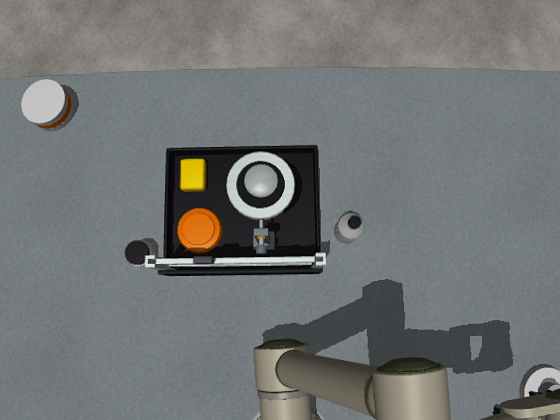

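The side view shows the raised screen at (300,235), with the grip near (286,217) and the bracket near (296,205). The top view shows the posts at (151,261) and (319,259), the grip at (203,259) and the bracket and knob at (262,240). Next I'll fit the stand frame using the depth.

```bash
cat >> h.py <<'E'
def cloud(im):
    d=im["depth"]; v,u=np.nonzero(d>0)
    p=cv2.undistortPoints(np.stack([u,v],1).astype(float)[:,None],K(im),np.array(im["distortion"],float))[:,0]
    T=np.array(im["world_from_camera"]); P=np.c_[p,np.ones(len(p))]*d[v,u][:,None]
    return P@T[:3,:3].T+T[:3,3],im["pixels"][v,u].astype(int),u,v
E
python3 - <<'E'
from h import *
np.set_printoptions(precision=4,suppress=True)
im=imaging.get_image("top"); P,C,u,v=cloud(im)
def show(n,m):
    q=P[m]; print(n,m.sum(),"mean",q.mean(0),"min",q.min(0),"max",q.max(0)); return q
x,y,z=P.T
box=(x>.43)&(x<.9)&(y>-.2)&(y<.36)
white=(C.min(1)>150)
tt=show("turntable",box&(z>.195)&(z<.215)&(x>.585)&white)
(cx,cy),r=cv2.minEnclosingCircle(tt[:,:2].astype(np.float32)); print("tt circle",cx,cy,r)
for n,a in(("postR",(u>310)&(u<330)),("postL",(u>140)&(u<160))):
    show(n,a&(v>248)&(v<272)&(z>.235)&(z<.265)&white)
rail=show("rail",(u>165)&(u<305)&(v>250)&(v<270)&(z>.215)&(z<.275)&white)
print("rail fit",np.polyfit(rail[:,1],rail[:,0],1), np.median(rail[:,2]))
show("grip",(u>190)&(u<216)&(v>250)&(v<266)&(z>.262)&(C.max(1)<120))
show("lamp",box&(z>.222)&(x>.6))
dark=(C.max(1)<60)
tub=show("tubback",(u>160)&(u<325)&(v>143)&(v<152)&(z>.045)&(z<.075))
print("tub back fit",np.polyfit(tub[:,1],tub[:,0],1))
for n in ("grip",):
    pass
# hypothesised stand from turntable and yaw from rail
s=np.polyfit(rail[:,1],rail[:,0],1)[0]; ps=-np.arctan(s); R=np.array([[np.cos(ps),-np.sin(ps)],[np.sin(ps),np.cos(ps)]])
o=np.array([cx,cy])-R@[.19,-.06]; print("yaw",np.degrees(ps),"origin",o)
def W(p): return np.r_[o+R@np.array(p[:2]),p[2]]
pts=[W(p) for p in((0,.2,.25),(0,-.2,.25),(.071,-.06,.21),(.03,-.06,.203),(.335,.215,.06),(.335,-.215,.06),(-.025,.215,.12),(-.025,-.215,.12),(.19,-.06,.205),(0,.07,.26),(0,.07,.29))]
big=cv2.resize(im["pixels"][130:285,120:365,::-1],None,fx=3.2,fy=3.2,interpolation=cv2.INTER_CUBIC)
for p in proj(im,pts): cv2.drawMarker(big,tuple(int(k) for k in ((p-[120,130]+.5)*3.2)),(0,0,255),0,10,1)
cv2.imwrite("pics/top1.png",big)
E
```

```text
turntable 1651 mean [0.683  0.0648 0.2043] min [ 0.5921 -0.0169  0.195 ] max [0.7682 0.1475 0.2117]
tt circle 0.6803757548332214 0.06399708241224289 0.08843968063592911
postR 98 mean [ 0.4969 -0.0752  0.2486] min [ 0.4839 -0.088   0.235 ] max [ 0.51   -0.0548  0.2544]
postL 99 mean [0.4942 0.3213 0.2497] min [0.4798 0.3009 0.2426] max [0.5081 0.3358 0.257 ]
rail 582 mean [0.4955 0.1114 0.2483] min [ 0.4888 -0.0388  0.2359] max [0.502  0.2861 0.2547]
rail fit [-0.0081  0.4964] 0.24848532545042212
grip 145 mean [0.495  0.1921 0.2816] min [0.4873 0.1724 0.2629] max [0.5029 0.2152 0.29  ]
lamp 840 mean [0.6886 0.063  0.2297] min [0.6486 0.0227 0.222 ] max [0.7294 0.1034 0.2395]
tubback 689 mean [0.8228 0.1213 0.057 ] min [ 0.8111 -0.0891  0.0451] max [0.8308 0.3405 0.0683]
tub back fit [-0.0026  0.8232]
yaw 0.4616117986965187 origin [0.4899 0.1225]
```

View pics/top1.png

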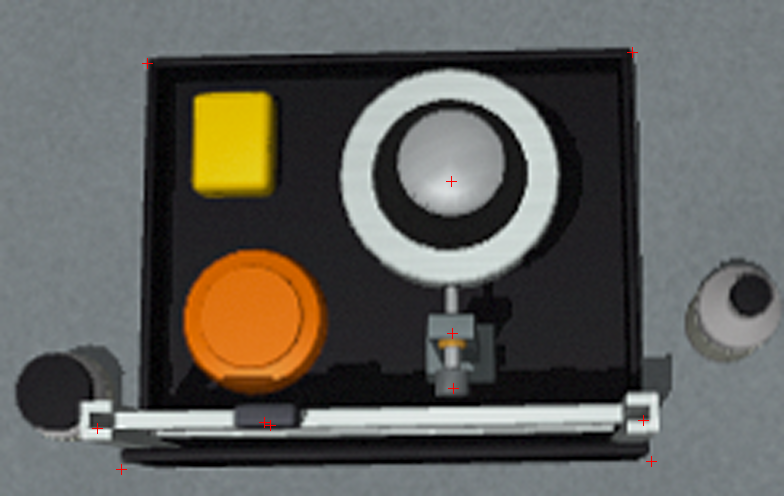

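The markers sit 5 mm low, because the turntable circle was biased by its rim. From the posts, rail and tub, the stand origin is about (0.4955, 0.1228) with a yaw of about 0.4°, and the screen is at about 0.113. Now I'll raise the tool, turn it square and move over the grip with the fingers shut.

Emit:
jog_arm --plan "0 0 5.1 0 0 -3.3 255; 0 0 5.1 0 0 -3.3 255; 0 0 5.2 0 0 -3.3 255; 0 0 0 1.75 -3.6 0 255; 0 0 0 1.75 -3.6 0 255; 0 0 0 1.75 -3.6 0 255; 0 0 0 1.75 -3.6 0 255; 0 0 0 1.75 -3.6 0 255; 0 0 0 1.75 -3.6 0 255; 0 0 0 1.75 -3.6 0 255" --grip_force 60

```text
time_s: 1.98
position: [0.2708, -0.2745, 0.3304]
tool_rot: [[1.0, 0.006, 0.0], [0.006, -1.0, -0.0], [0.0, 0.0, -1.0]]
ft_force: [1.3, -0.7, 0.8]
grip_width: -0.0002
gripper_force: 0.0
```

Emit:
jog_arm --plan "0 0 0 1.75 -3.6 0 255; 0 0 0 1.75 -3.6 0 255; 0 0 0 1.75 -3.6 0 255; 0 0 0 1.75 -3.6 0 255; 0 0 0 1.75 -3.6 0 255; 0 0 0 1.75 -3.6 0 255; 0 0 0 1.75 -3.6 0 255; 0 0 0 1.75 -3.6 0 255; 0 0 0 1.75 -3.6 0 255; 0 0 0 0 0 0 255"

```text
time_s: 2.82
position: [0.4269, 0.054, 0.3301]
tool_rot: [[1.0, 0.014, 0.0], [0.014, -1.0, 0.002], [0.0, -0.002, -1.0]]
ft_force: [-0.2, -0.2, -0.4]
grip_width: 0.0001
gripper_force: 0.0
```

Emit:
jog_arm --plan "0 0 0 1.75 -3.45 0 255; 0 0 0 1.75 -3.45 0 255; 0 0 0 1.75 -3.45 0 255; 0 0 0 1.65 -3.45 0 255; 0 0 0 0 0 0 255; 0 0 0 0 0 0 255"

```text
time_s: 3.32
position: [0.494, 0.1883, 0.3296]
tool_rot: [[1.0, 0.01, -0.001], [0.01, -1.0, -0.0], [-0.001, 0.0, -1.0]]
ft_force: [-0.0, -0.7, 0.1]
grip_width: -0.0
gripper_force: 0.0
```

Run:
```python
from h import *
np.set_printoptions(precision=4,suppress=True)
o=env.observe(); print(o["time_s"],o["position"],o["tool_rot"],o["ft_force"])
im=imaging.get_image("side"); cv2.imwrite("pics/side1.png",cv2.resize(im["pixels"][120:345,160:460,::-1],None,fx=2.6,fy=2.6,interpolation=cv2.INTER_CUBIC))
P,C,u,v=cloud(im)
for r in models.tip_of("side","screen_grip"): print(r["confidence"],r["at"],world(im,r["at"]))
for r in models.outline_of("side","screen_grip")[:1]:
    m=r["region"][v,u]; print(m.sum(),np.median(P[m],0),P[m].min(0),P[m].max(0))
```

```text
3.3167 [0.494  0.1883 0.3296] [[ 1.      0.0095 -0.0012]
 [ 0.0095 -1.     -0.0003]
 [-0.0012  0.0003 -1.    ]] [-0.0455 -0.6644  0.1401]
0.79 [287.6, 215.7] [0.4874 0.2016 0.2744]
3516 [0.4916 0.1561 0.1967] [ 0.4783 -0.3213 -0.0016] [0.7347 0.3153 0.287 ]
```

View pics/side1.png

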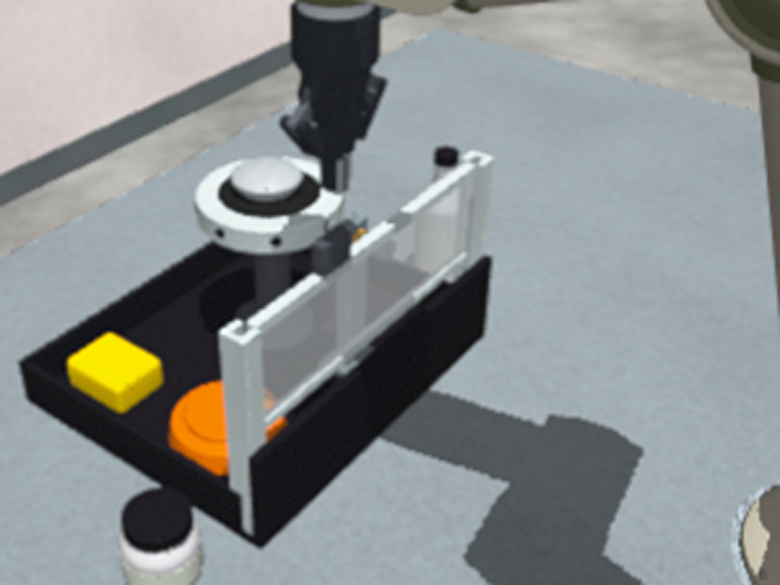

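In the crop, the shut fingers (340,180) hang right above the grip block (333,245). I'll push straight down.

Emit:
jog_arm --plan "0 0 0 0.1 -0.3 2 255; 0 0 0 0 0 2 255; 0 0 0 0 0 1.5 255; 0 0 0 0 0 1.5 255; 0 0 0 0 0 1.5 255; 0 0 0 0 0 1.5 255; 0 0 0 0 0 1.5 255; 0 0 0 0 0 1.5 255; 0 0 0 0 0 1 255; 0 0 0 0 0 0 255"

```text
time_s: 4.3
position: [0.4941, 0.189, 0.1895]
tool_rot: [[1.0, 0.005, -0.002], [0.005, -1.0, -0.0], [-0.002, 0.0, -1.0]]
ft_force: [-0.8, -0.4, -0.0]
grip_width: -0.0003
gripper_force: 0.0
```

Emit:
jog_arm --plan "0 0 0 0 0 0.7 255; 0 0 0 0 0 0.7 255; 0 0 0 0 0 0.5 255; 0 0 0 0 0 0 255; 0 0 0 0 0 0 255"

```text
time_s: 4.72
position: [0.4948, 0.1901, 0.1715]
tool_rot: [[1.0, 0.007, 0.0], [0.007, -1.0, 0.0], [0.0, -0.0, -1.0]]
ft_force: [-0.8, 0.7, -0.6]
grip_width: 0.0001
gripper_force: 0.0
```

Run:
```python
from h import *
np.set_printoptions(precision=4,suppress=True)
im=imaging.get_image("side"); cv2.imwrite("pics/side2.png",cv2.resize(im["pixels"][120:345,160:460,::-1],None,fx=2.6,fy=2.6,interpolation=cv2.INTER_CUBIC))
print(env.observe()["ft_force"])
```

```text
[ 0.6952 -0.0279 -0.2128]
```

View pics/side2.png

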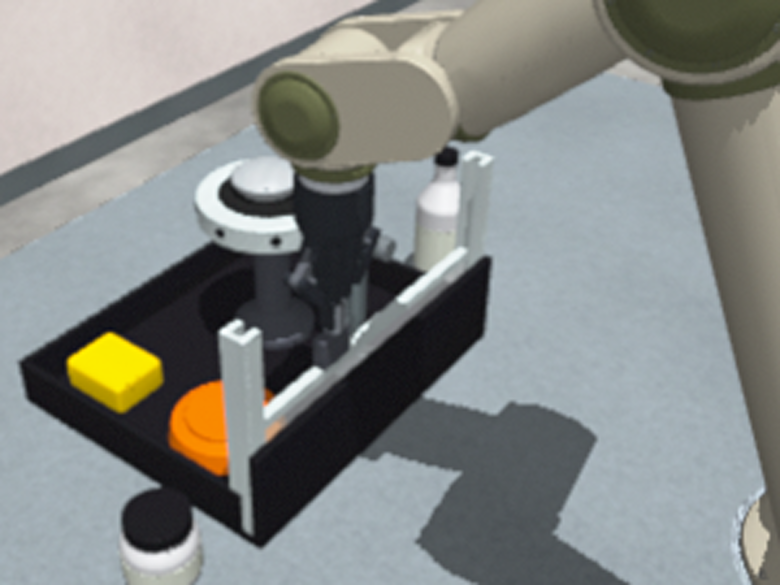

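The screen is nearly down: its rail now lies just above the apron, with the block at (330,345). I'll press a few mm more to feel the stop.

Emit:
jog_arm --plan "0 0 0 0 0 0.3 255; 0 0 0 0 0 0.2 255; 0 0 0 0 0 0 255; 0 0 0 0 0 0 255"

```text
time_s: 5.1
position: [0.495, 0.1903, 0.1699]
tool_rot: [[1.0, 0.007, 0.004], [0.007, -1.0, 0.0], [0.004, -0.0, -1.0]]
ft_force: [-10.2, -3.6, 28.0]
grip_width: -0.0003
gripper_force: 14.2
```

The stop shows at 28 N with the tip at z 0.170, as expected. Next I'll lift, open the gripper and go above the knob, expected at about (0.526, 0.063, 0.190).

Emit:
jog_arm --plan "0 0 0 0 0 -3 255; 0 0 0 0 0 -4 255; 0 0 0 0 0 -4 0; 0 0 0 0.8 3.2 -1 0; 0 0 0 0.8 3.2 0 0; 0 0 0 0.8 3.2 0 0; 0 0 0 0.7 3.1 0 0; 0 0 0 0 0 0 0; 0 0 0 0 0 0 0; 0 0 0 0 0 0 0"

```text
time_s: 5.93
position: [0.5265, 0.0639, 0.2863]
tool_rot: [[1.0, 0.007, -0.0], [0.007, -1.0, 0.0], [-0.0, -0.0, -1.0]]
ft_force: [-0.6, 0.1, 0.5]
grip_width: 0.0856
gripper_force: 0.0
```

Run:
```python
from h import *
np.set_printoptions(precision=4,suppress=True)
o=env.observe(); print(o["time_s"],o["position"],o["tool_rot"],o["grip_width"])
im=imaging.get_image("side"); P,C,u,v=cloud(im); x,y,z=P.T
for q in("knob","bracket"):
    for r in models.tip_of("side",q)[:2]: print(q,r["confidence"],r["at"],world(im,r["at"]))
for r in models.outline_of("side","knob")[:1]:
    m=r["region"][v,u]; print(r["confidence"],m.sum(),np.median(P[m],0),P[m].min(0),P[m].max(0))
R=np.array([[1,-.007],[.007,1]]); o=np.array([.4955,.1228])
W=lambda p:np.r_[o+R@np.array(p[:2]),p[2]]
pp=proj(im,[W(p) for p in((.03,-.06,.19),(.02,-.06,.19),(.04,-.06,.19),(.02,-.06,.203),(.02,-.047,.19),(.071,-.06,.21),(0,.2,.25),(0,-.2,.25),(0,.07,.17))]); print(pp)
a=(slice(150,260),slice(235,375)); big=cv2.resize(im["pixels"][a][:,:,::-1],None,fx=5,fy=5,interpolation=cv2.INTER_CUBIC)
for p in pp: cv2.drawMarker(big,tuple(int(k) for k in ((p-[235,150]+.5)*5)),(0,0,255),0,10,1)
cv2.imwrite("pics/side3.png",big)
```

```text
5.9333 [0.5265 0.0639 0.2863] [[ 1.      0.007  -0.0002]
 [ 0.007  -1.      0.0005]
 [-0.0002 -0.0005 -1.    ]] 0.08561994851966018
knob 0.59 [308.4, 214.8] [0.5139 0.0732 0.2006]
bracket 0.76 [295.5, 202.1] [0.5729 0.0542 0.2106]
[[306.9004 214.954 ]
 [309.8258 216.1406]
 [304.0021 213.7785]
 [309.9759 212.2348]
 [307.1604 218.1723]
 [295.2705 204.2571]
 [252.2624 246.9469]
 [343.3591 180.5167]
 [287.2762 247.06  ]]
```

View pics/side3.png

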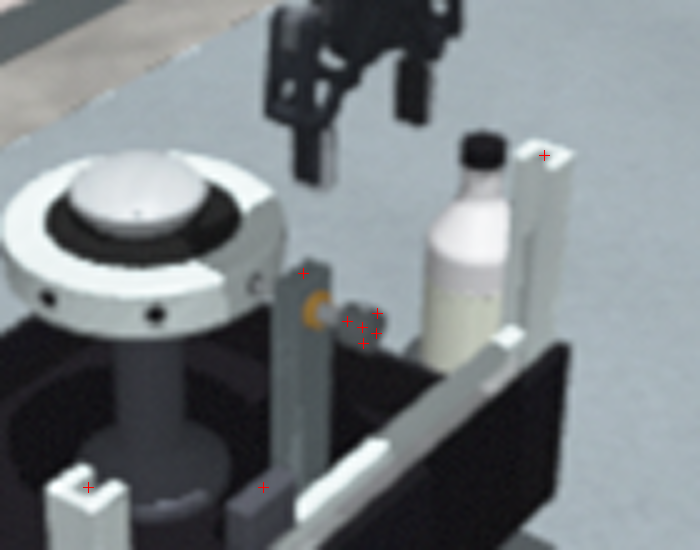

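In the crop the knob shows at about (364,324) and its projected centre is (362,327), so the frame agrees to about 1–2 mm. The fingers straddle it and the screen is down. I'll descend and close.

Emit:
jog_arm --plan "0 0 0 -0.1 0.1 3 0; 0 0 0 0 0 3 0; 0 0 0 0 0 3 0; 0 0 0 0 0 1.7 0; 0 0 0 0 0 1 0; 0 0 0 0 0 0 0; 0 0 0 0 0 0 0"

```text
time_s: 6.72
position: [0.5256, 0.063, 0.1695]
tool_rot: [[1.0, 0.008, -0.0], [0.008, -1.0, 0.0], [-0.0, -0.0, -1.0]]
ft_force: [-0.8, 0.3, -0.4]
grip_width: 0.0855
gripper_force: 0.0
```

Emit:
jog_arm --plan "0 0 0 0 0 0 255; 0 0 0 0 0 0 255; 0 0 0 0 0 0 255; 0 0 0 0 0 0 255; 0 0 0 0 0 0 255; 0 0 0 0 0 0 255; 0 0 0 0 0 0 255; 0 0 0 0 0 0 255" --grip_force 60

```text
time_s: 7.38
position: [0.5258, 0.0633, 0.17]
tool_rot: [[1.0, 0.007, 0.001], [0.007, -1.0, 0.002], [0.001, -0.002, -1.0]]
ft_force: [-0.4, 5.0, 4.1]
grip_width: 0.0245
gripper_force: 58.7
```

The knob is gripped, 24.5 mm wide at 59 N. Now I'll pull it straight back.

Emit:
jog_arm --plan "0 0 0 -0.4 0 0 255; 0 0 0 -0.4 0 0 255; 0 0 0 -0.4 0 0 255; 0 0 0 -0.4 0 0 255; 0 0 0 -0.4 0 0 255; 0 0 0 -0.3 0 0 255; 0 0 0 -0.2 0 0 255; 0 0 0 0 0 0 255; 0 0 0 0 0 0 255; 0 0 0 0 0 0 255"

```text
time_s: 8.22
position: [0.5028, 0.0631, 0.17]
tool_rot: [[1.0, 0.007, 0.006], [0.007, -1.0, 0.002], [0.006, -0.002, -1.0]]
ft_force: [11.3, 7.0, -2.4]
grip_width: 0.0241
gripper_force: 58.9
```

Run:
```python
from h import *
np.set_printoptions(precision=4,suppress=True)
o=env.observe(); print(o["time_s"],o["position"],o["ft_force"],o["grip_width"],o["gripper_force"])
im=imaging.get_image("side")
for q in("knob","pin_tip","seat_hole"):
    for r in models.tip_of("side",q)[:1]: print(q,r["confidence"],r["at"],world(im,r["at"]))
a=(slice(150,260),slice(235,375)); cv2.imwrite("pics/side4.png",cv2.resize(im["pixels"][a][:,:,::-1],None,fx=5,fy=5,interpolation=cv2.INTER_CUBIC))
```

```text
8.2167 [0.5028 0.0631 0.17  ] [11.3373  7.0002 -2.4464] 0.024087796330285845 58.90631139278412
knob 0.48 [315.5, 216.2] [0.4932 0.0689 0.2021]
pin_tip 0.64 [295.8, 205.4] [0.5629 0.0662 0.2091]
seat_hole 0.88 [287.6, 205.2] [0.6037 0.0514 0.1871]
```

View pics/side4.png

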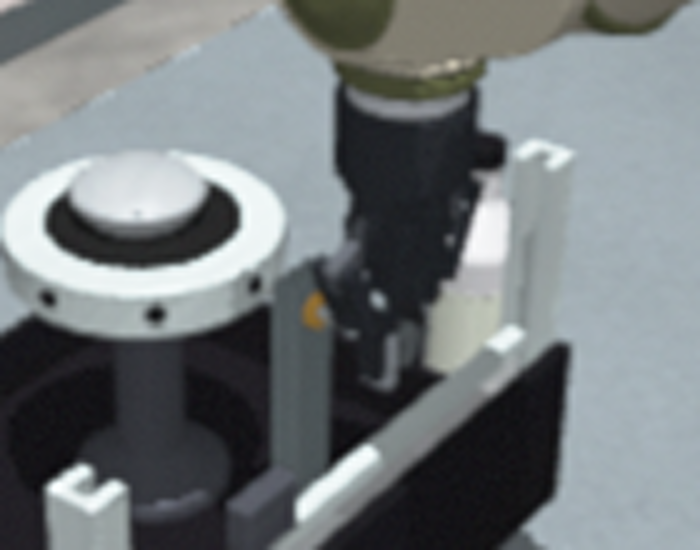

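The hand has moved back 23 mm against about 11 N and the index hole at (255,287) now looks empty. I'll pull a little more to feel the stop.

Emit:
jog_arm --plan "0 0 0 -0.2 0 0 255; 0 0 0 -0.15 0 0 255; 0 0 0 0 0 0 255; 0 0 0 0 0 0 255; 0 0 0 0 0 0 255; 0 0 0 0 0 0 255; 0 0 0 0 0 0 255; 0 0 0 0 0 0 255"

```text
time_s: 9.08
position: [0.5008, 0.0631, 0.1701]
tool_rot: [[1.0, 0.007, 0.01], [0.007, -1.0, 0.002], [0.01, -0.002, -1.0]]
ft_force: [16.5, 7.4, -6.7]
grip_width: 0.0243
gripper_force: 59.5
```

The hand has travelled 25 mm and the 16.5 N is above the spring's 10.4 N maximum, so the plunger is at its stop. I'll hold for a moment, then hand in if nothing changes.

Emit:
jog_arm --plan "0 0 0 0 0 0 255; 0 0 0 0 0 0 255; 0 0 0 0 0 0 255; 0 0 0 0 0 0 255; 0 0 0 0 0 0 255; 0 0 0 0 0 0 255"

```text
time_s: 9.58
position: [0.5008, 0.0631, 0.1701]
tool_rot: [[1.0, 0.007, 0.01], [0.007, -1.0, 0.002], [0.01, -0.002, -1.0]]
ft_force: [17.5, 8.1, -5.9]
grip_width: 0.0244
gripper_force: 59.5
```

Run:
```python
from h import *
o=env.observe(); print(o["time_s"],o["position"],o["ft_force"],o["gripper_force"])
if abs(o["ft_force"][0]-16.5)<5 and o["gripper_force"]>40: print(job.close_job())
```

```text
9.5833 [0.50076253 0.06312503 0.17007432] [17.45177893  8.11572711 -5.89056048] 59.463608264923096
the job is handed in; nothing more can be done
None
```

The job is handed in: the screen is down on its stop and the gripper is holding the plunger back, at its stop judging by 25 mm of travel and a 17 N pull; the verdict was not shown.

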